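Hang the rinsed drain basket on the twin hook, home under its keepers

TASK

Hang the small white basket by the bar of its arch handle on the twin hook of the steel draining stand: set the bar down on both prongs, with it all the way back against the stop, underneath the two keepers, and leave the basket hanging level, still and free. The hook is clamped at a different height each day, so feel for the prongs; do not drop the basket, tip it over or ram it against the hook, and leave the other things on the counter where they are.

Things in the scene. Friction and masses are not known exactly. Their poses are not given: they have to be found in the camera images.
- basket: White plastic open basket, 76 (x) x 110 (y) x 55 mm high, about 0.25 kg (varies), standing upright on the counter. Origin: centre of its underside; z up. A rigid arch handle rises from the middles of its two short ends (y = +-52 mm, uprights 12 mm by 5 mm) to a flat horizontal bar along y; 91 mm free between rim and bar.
- basket_bar (a point): Middle of the basket's handle bar, 150 mm above the basket's underside, on its centre line. The bar is 10 mm wide (x), 8 mm high (z) and 100 mm long between the uprights, along the basket's y. The basket is the same both ways round.
- stand: Steel draining stand fixed to the counter, carrying a twin hook. Base plate 160 mm (x from -45 to +115) x 120 mm (y) x 10 mm. Origin: on the counter right below the home place of the bar's middle; x away from the robot, z up. HOOK HEIGHT NOT GIVEN: the tops of its level prongs lie anywhere from 180 to 220 mm above the counter; find it by touch or by eye.
- stand_post (a point): Foot of the post (16 mm thick, 248 mm tall) at stand x = +85 mm, y = 0, on the base plate. The hook is clamped to it. A level crossbar 68 mm long at stand x = +62 to +72 joins the two prongs; a clamp block fills x = 70 to 100, |y| < 17 mm, from 19 mm below to 11 mm above the prong tops.
- stand_open (a point): Point on the base plate's top at stand x = -36 mm, below the hook's open part. The prongs, 8 mm round rods at stand y = +30 and -30 mm, run level from the crossbar to x = -56 mm, then turn up 20 mm (ending at x = -70). The tips enter the arch from the front, under the bar and over the rim; then bar middle can land from x = -48 to -25 mm. Free for fingers: 52 mm between prongs.
- stand_seat (a point): Point on the base plate's top right below the bar's middle when home (stand x = 0, y = 0); axes as the stand's. On each prong a keeper of 6 mm wire: an upright whose front face at x = +5 mm is the stop, rising 47 mm above the prong tops, then sloping steeply down forward to end at x = -17 mm, 19 mm above the prong tops. The bar is slid back beneath.
- bottle: Clear capped bottle, 60 mm across, 150 mm tall, standing behind, in the middle; origin at its underside. Leave it alone.
- jar: White jar, 56 mm across, 75 mm tall, near the basket; origin at its underside. Leave it alone.
- bowl: Blue mixing bowl, 116 mm across, 55 mm high, between basket and stand; origin at its underside. Leave it alone.
- cup: White cup without a handle, 72 mm across, 90 mm high, beside the stand; origin at its underside. Leave it alone.

How it is judged:
By the outcome, as a careful person would: the job done as asked, in the order asked, and still so for the second after the job is handed in, with the robot touching nothing.
It also fails if it takes over 67 s, if anything falls off the work surface, if the arm or the gripper's body presses on something with over 40 N, if the wrist force passes 120 N, or if a joint passes its speed limit or range.

ROBOT

A 6-joint arm with a two-finger parallel gripper is mounted at the origin on the work surface. World frame = base frame: x ahead of the robot, y to its left, z up, the work surface at z = 0. Lengths are in m, angles in degrees, forces in N, time in s.
With the tool pointing down it reaches from about 0.25 to 0.775 m from the base axis. Payload 8.9 kg.
Tool frame: the origin (TCP) lies midway between the tips of the shut fingers; the grasp point (between the pads) lies env.tcp_to_grasp behind it (env.tcp_to_grasp is the distance from the TCP to the grasp point, in m); z points along the fingers, y is the line along which they close (so a half turn about z gives the same grasp; the last joint's range is limited). The gripper opens to 85 mm and grips with 20 to 120 N. Pads are 22 mm wide; open, the fingers measure 114 mm over their backs; the gripper's body (76 mm by 85 mm) begins 54 mm behind the grasp point. The pads swing forward as they close: fully open they stand 13 mm farther back than shut.
Start: joints at [68.05, 16.656, -8.789, 64.555, 0, 82.019], TCP at [0.127, 0.509, 0.231] pointing down, gripper open.
Joint ranges: [-144.48, 144.48], [-52.06, 99.96], [-74.48, 78.29], [-112.23, 115.85], [-86.99, 84.42], [-180, 180]. Speed limits (degrees/s): [127.2, 127.2, 159.86, 180, 180, 180].

INTERFACE

Orientations are given as [roll, pitch, yaw] about the fixed x, y, z axes, in that order (R = Rz(yaw) Ry(pitch) Rx(roll)).
In Python, from plant import env gives the robot as it stands.
- The arm moves only by the tool step_arm, never from a script. Its argument "motion" is a list of rows, each a list of 3 entries, a list of its own where there are three numbers: the shift along the world's x, y, z in mm, then the turn about the world's z in degrees, then the opening, from -1 (shut) to 1 (fully open). A call has 1 to 5 rows; each row is the pose to reach, as a shift and turn from the pose commanded when the call began; what a row does not reach only later rows make up. A row lasts 1/12 s, in which the tool goes at most 41.7 mm and 7.16 degrees, less where a joint would pass 70% of its speed; a pose out of reach is approached as far as the arm can. A call with a gripper value outside its range is refused whole. The fingers move at their own pace and stop on an object; the grip force is fixed at half the most. Time passes only in rows, so rows that repeat a pose let the fingers close. It gives the time, the measured TCP pose, the force, the opening and the grip force at its end, in the units of the state.
- env.get_obs(): the state, without advancing time (a new reading comes with each control period).
- env.read_camera(name): name is "side" or "top"; returns a dict with "image" (400x640x3 uint8, red, green, blue), "fx", "fy", "cx", "cy" (pixels), "rvec" (rotation vector, rad) and "tvec" (3), from world to camera coordinates, as OpenCV has them. Camera axes: x right, y down, z forward; pixel columns grow to the right and rows downward; lengths in m; the calibration is good to about 2 mm. A picture is of the moment at which its call begins. There is no depth.
- env.job_done(): hands the job in; it is judged then, once.
The state is a dict: "t": time; "q": joint angles; "qvel": joint speeds; "effort": joint torques, N m; "ee_pos": TCP position; "ee_rot": TCP orientation; "force": force on the tool from outside, world axes, zero at the start; "moment": the same for the moment, N m; "finger_gap": finger opening in m; "grasp_force": force on a finger pad.
Only numpy, scipy, OpenCV 4.12 (cv2) and the standard library are available. Lean on these libraries where they do the work, as an engineer would, in place of code of your own. Each camera call takes 0.05 s, during which the arm holds its last target. There are 200 camera calls.

## Working session

There is one attempt and no reset: what is moved stays moved. The work goes in short steps, Python scripts to look and compute and a tool call to move; the robot and the scene stay as the last step left them, time stands still between calls to the robot, and variables do not carry over. Pictures are saved under pics/ and viewed, at most 10 in all, crops included, and the job is handed in when it is done.

Besides the shell and the picture viewer there is one more tool, called after "Call:" in YAML: its name, and indented under it one key for each argument. step_arm: Moves the arm, as the interface text tells. Its arguments: {"type":"object","properties":{"motion":{"type":"array"}},"required":["motion"]}

```bash
mkdir -p pics; cat > h.py <<'E'
import numpy as np, cv2, json
from plant import env
def snap(name,fn):
    c=env.read_camera(name); cv2.imwrite(f'pics/{fn}.png',cv2.cvtColor(c['image'],cv2.COLOR_RGB2BGR))
    d={k:(np.array(v).tolist()) for k,v in c.items() if k!='image'}; json.dump(d,open(f'pics/{name}.json','w'))
def cal(name):
    d=json.load(open(f'pics/{name}.json'));K=np.array([[d['fx'],0,d['cx']],[0,d['fy'],d['cy']],[0,0,1]])
    return K,np.array(d['rvec'],float).ravel(),np.array(d['tvec'],float).ravel()
def ray(name,u,v):
    K,r,t=cal(name);R=cv2.Rodrigues(r)[0];return -R.T@t,R.T@np.linalg.inv(K)@np.array([u,v,1.])
def onplane(name,u,v,z):
    o,d=ray(name,u,v);return o+d*(z-o[2])/d[2]
def proj(name,P):
    K,r,t=cal(name);return cv2.projectPoints(np.array(P,float).reshape(-1,3),r,t,K,None)[0].reshape(-1,2)
def tri(n1,p1,n2,p2):
    o1,d1=ray(n1,*p1);o2,d2=ray(n2,*p2);d1/=np.linalg.norm(d1);d2/=np.linalg.norm(d2)
    s=np.linalg.lstsq(np.c_[d1,-d2],o2-o1,rcond=None)[0];a=o1+d1*s[0];b=o2+d2*s[1];return (a+b)/2,np.linalg.norm(a-b)
E
python3 - <<'E'
from h import *
snap('top','t0');snap('side','s0')
print(env.get_obs(),env.tcp_to_grasp)
for n in('top','side'):print(n,ray(n,320,200))
E
```

```text
{'t': 0.1, 'q': array([ 6.80508180e+01,  1.66865333e+01, -8.82726427e+00,  6.45551112e+01,
       -7.08771062e-04,  8.20180169e+01]), 'qvel': array([ 0.00794255,  0.07884785,  0.14271729, -0.05220635, -0.05984107,
        0.00152684]), 'effort': array([ 2.28804282e-03, -5.37976956e+01,  3.31919932e+01,  9.26303241e-03,
       -2.32104339e-04,  1.82804683e-06]), 'ee_pos': array([0.12657173, 0.50909941, 0.2307788 ]), 'ee_rot': array([-1.79931660e+02, -8.86688261e-03,  1.66032796e+02]), 'force': array([-0.16559011,  0.39411809, -0.21656401]), 'moment': array([-0.0166395 ,  0.0214455 , -0.04977979]), 'grasp_force': 0.0, 'finger_gap': 0.08516444117426158} 0.0187
top (array([0.34725135, 0.04245336, 1.35535175]), array([ 0.16625427, -0.00628516, -0.98641115]))
side (array([0.23666627, 0.70040305, 0.68649657]), array([ 0.36262204, -0.70657188, -0.60768932]))
```

View pics/t0.png

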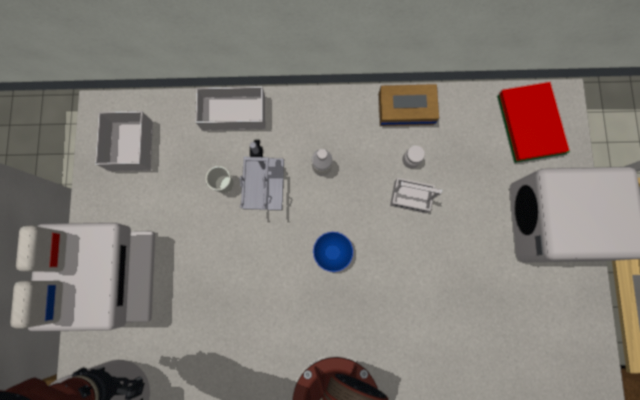

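View pics/s0.png

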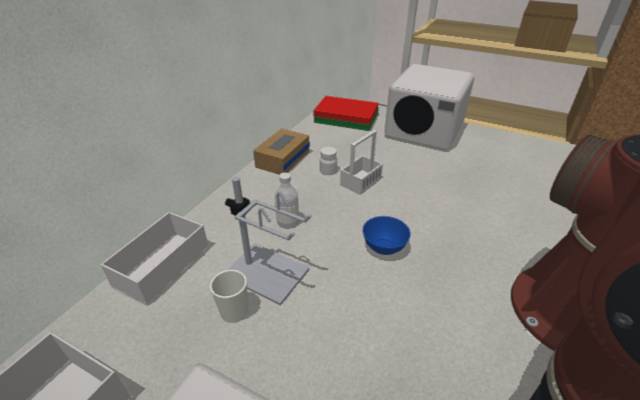

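The top view shows the basket near (416,196), the stand at (263,185), the bowl at (333,252), the jar at (415,155), the bottle at (322,161) and the cup at (219,180). The side view shows the stand post at (240,215), the prong tips near (308,217) and (291,236), and the basket at (362,170). I'll enlarge crops of the basket and stand.

```bash
python3 - <<'E'
import cv2,numpy as np
t=cv2.imread('pics/t0.png');s=cv2.imread('pics/s0.png')
z=lambda im,x,y,w,h,k:cv2.resize(im[y:y+h,x:x+w],None,fx=k,fy=k,interpolation=cv2.INTER_CUBIC)
a=np.vstack([np.hstack([z(t,380,170,80,50,5),z(t,230,135,80,50,5)]),np.hstack([z(t,230,170,80,60,5),z(s,330,125,80,60,5)])])
cv2.imwrite('pics/c1.png',a[:,:800]);cv2.imwrite('pics/c2.png',z(s,215,165,110,145,4))
E
```

```text
(no output)
```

View pics/c1.png

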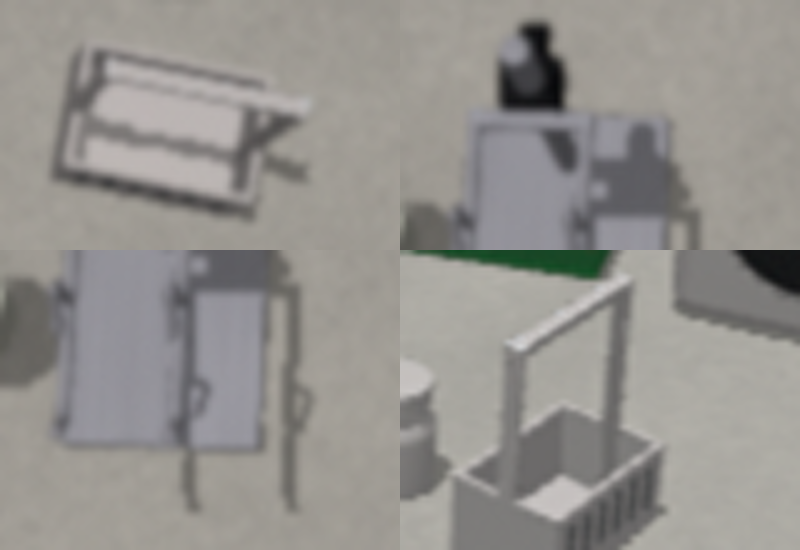

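View pics/c2.png

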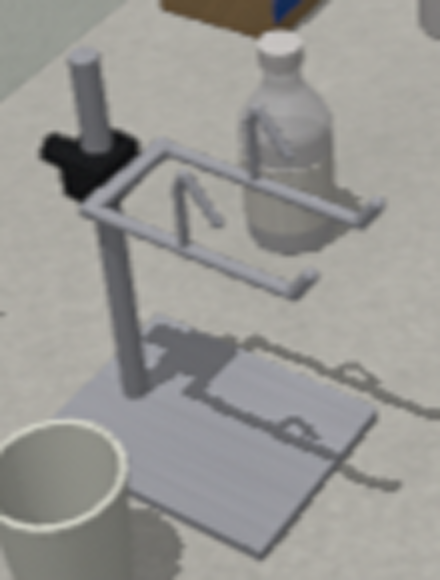

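```bash
python3 - <<'E'
from h import *
np.set_printoptions(precision=4,suppress=True)
print('bar top', onplane('top',399.5,186.8,.154),onplane('top',441,191,.154))
print('bar side', onplane('side',353,144,.154),onplane('side',376,131,.154))
print('rim',[onplane('top',380+x/5,170+y/5,.055)[:2] for x,y in((82,47),(268,84),(55,176),(250,212))])
print('base',[onplane('top',u,v,.01)[:2] for u,v in((243.6,157.4),(284,158.6),(241.6,209),(282.4,210))])
print('base side',[onplane('side',215+x/4,165+y/4,.01)[:2] for x,y in((378,413),(262,553))])
# prong points in side crop
s=lambda x,y:(215+x/4,165+y/4)
for n,p in dict(corner_far=(163,145),corner_near=(88,208),far_bend=(362,217),near_bend=(295,292)).items():
  print(n,[onplane('side',*s(*p),z).round(3) for z in(.18,.2,.22)])
print('bottle',onplane('top',322,168,0),'jar',onplane('top',415,158,.04),'bowl',onplane('top',333,252,.05),'cup',onplane('top',219,180,.08))
E
```

```text
bar top [ 0.5817 -0.1797  0.154 ] [ 0.5681 -0.2899  0.154 ]
bar side [ 0.5894 -0.1839  0.154 ] [ 0.5606 -0.2839  0.154 ]
rim [array([ 0.6232, -0.1901]), array([ 0.5991, -0.2967]), array([ 0.5473, -0.1708]), array([ 0.5242, -0.2816])]
base [array([0.7111, 0.2658]), array([0.7047, 0.1416]), array([0.551 , 0.2702]), array([0.5457, 0.1473])]
base side [array([0.5434, 0.1553]), array([0.5506, 0.2705])]
corner_far [array([0.657, 0.177, 0.18 ]), array([0.641, 0.198, 0.2  ]), array([0.624, 0.219, 0.22 ])]
corner_near [array([0.661, 0.238, 0.18 ]), array([0.644, 0.256, 0.2  ]), array([0.628, 0.274, 0.22 ])]
far_bend [array([0.536, 0.181, 0.18 ]), array([0.524, 0.201, 0.2  ]), array([0.512, 0.222, 0.22 ])]
near_bend [array([0.537, 0.243, 0.18 ]), array([0.525, 0.261, 0.2  ]), array([0.514, 0.279, 0.22 ])]
bottle [0.6751 0.0257 0.    ] jar [ 0.6904 -0.2511  0.04  ] bowl [ 0.4158 -0.0001  0.05  ] cup [0.6263 0.3248 0.08  ]
```

Call:
step_arm:
  motion:
    - [[20, -34, 5], -4, 1]
    - [[41, -68, 10], -8, 1]
    - [[61, -101, 15], -12, 1]
    - [[82, -135, 20], -16, 1]
    - [[102, -169, 25], -20, 1]

```text
t: 0.52
ee_pos: [0.229, 0.3388, 0.2562]
ee_rot: [-180.0, 0.0, 145.9]
force: [1.7, -0.0, 0.2]
finger_gap: 0.0853
grasp_force: 0.0
```

Call:
step_arm:
  motion:
    - [[20, -34, 0], -4, 1]
    - [[41, -68, 0], -8, 1]
    - [[61, -101, 0], -12, 1]
    - [[82, -135, 0], -16, 1]
    - [[102, -169, 0], -20, 1]

```text
t: 0.93
ee_pos: [0.3312, 0.1697, 0.2564]
ee_rot: [180.0, 0.0, 125.8]
force: [1.9, 1.0, -0.9]
finger_gap: 0.0853
grasp_force: 0.0
```

Call:
step_arm:
  motion:
    - [[20, -34, 0], -4, 1]
    - [[41, -68, 0], -8, 1]
    - [[61, -101, 0], -12, 1]
    - [[82, -135, 0], -16, 1]
    - [[102, -169, 0], -20, 1]

```text
t: 1.35
ee_pos: [0.4332, 0.0004, 0.2562]
ee_rot: [180.0, -0.0, 105.8]
force: [1.1, 2.1, -0.6]
finger_gap: 0.0853
grasp_force: 0.0
```

Call:
step_arm:
  motion:
    - [[20, -34, 0], -4, 1]
    - [[41, -68, 0], -8, 1]
    - [[61, -101, 0], -12, 1]
    - [[82, -135, 0], -16, 1]
    - [[102, -169, 0], -20, 1]

```text
t: 1.77
ee_pos: [0.5353, -0.1684, 0.2559]
ee_rot: [-180.0, -0.0, 85.8]
force: [1.4, 0.2, 0.4]
finger_gap: 0.0853
grasp_force: 0.0
```

Call:
step_arm:
  motion:
    - [[20, -34, 0], -4, 1]
    - [[39, -68, 0], -8.5, 1]
    - [[39, -68, 0], -8.5, 1]
    - [[39, -68, 0], -8.5, 1]

```text
t: 2.1
ee_pos: [0.5738, -0.2361, 0.2546]
ee_rot: [-179.9, -0.0, 77.4]
force: [-0.6, 1.4, 0.6]
finger_gap: 0.0855
grasp_force: 0.0
```

Call:
step_arm:
  motion:
    - [[0, 1, -35], 0, 1]
    - [[0, 1, -70], 0, 1]
    - [[0, 1, -100], 0, 1]
    - [[0, 1, -122], 0, 1]
    - [[0, 1, -122], 0, 0.2]

```text
t: 2.52
ee_pos: [0.5704, -0.2308, 0.1299]
ee_rot: [-179.6, -0.1, 77.6]
force: [-0.5, 0.5, -0.0]
finger_gap: 0.0754
grasp_force: 0.0
```

Call:
step_arm:
  motion:
    - [[0, 0, 0], 0, -0.3]
    - [[0, 0, 0], 0, -0.3]
    - [[0, 0, 0], 0, -0.3]

```text
t: 2.77
ee_pos: [0.5748, -0.2338, 0.1365]
ee_rot: [179.8, 0.0, 77.6]
force: [-0.0, -0.1, -0.3]
finger_gap: 0.0387
grasp_force: 0.0
```

```bash
python3 - <<'E'
from h import *
snap('side','s1');snap('top','t1')
s=cv2.imread('pics/s1.png');t=cv2.imread('pics/t1.png')
z=lambda im,x,y,w,h,k:cv2.resize(im[y:y+h,x:x+w],None,fx=k,fy=k,interpolation=cv2.INTER_CUBIC)
cv2.imwrite('pics/c3.png',np.hstack([z(s,325,90,80,110,5),z(t,380,130,80,110,5)]))
E
```

```text
(no output)
```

View pics/c3.png

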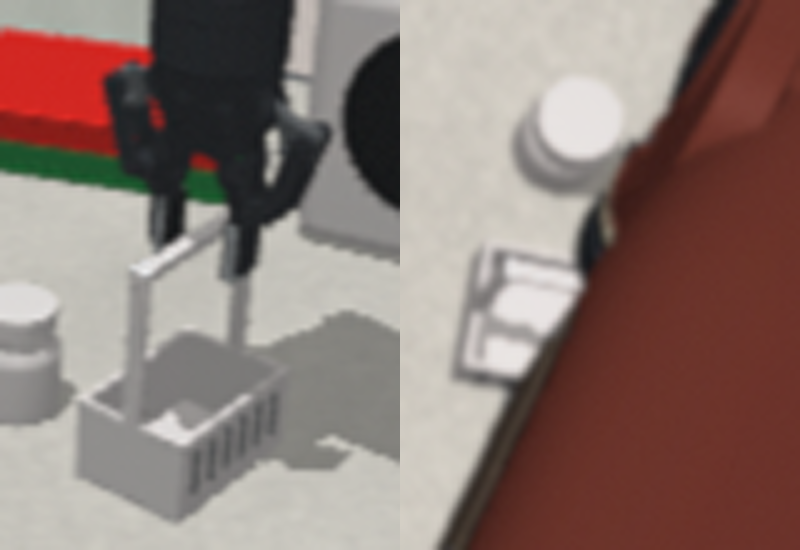

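The crop shows the fingers straddling the bar near its middle (about (165,240) and (238,255)), with the basket upright. I'll close on it.

Call:
step_arm:
  motion:
    - [[0, 0, -2], 0, -0.5]
    - [[0, 0, -2], 0, -0.6]
    - [[0, 0, -2], 0, -0.7]
    - [[0, 0, -2], 0, -0.8]
    - [[0, 0, -2], 0, -0.9]

```text
t: 3.28
ee_pos: [0.5735, -0.2334, 0.1321]
ee_rot: [-180.0, -0.0, 77.5]
force: [1.3, 0.2, 1.8]
finger_gap: 0.0086
grasp_force: 59.2
```

Call:
step_arm:
  motion:
    - [[0, 0, 0], 0, -1]
    - [[0, 0, 0], 0, -1]
    - [[0, 0, 0], 0, -1]
    - [[0, 0, 0], 0, -1]

```text
t: 3.62
ee_pos: [0.5736, -0.2334, 0.1321]
ee_rot: [-180.0, -0.0, 77.5]
force: [1.2, -0.4, -0.9]
finger_gap: 0.0087
grasp_force: 58.9
```

Call:
step_arm:
  motion:
    - [[0, 0, 5], 0, -1]
    - [[0, 0, 20], 0, -1]
    - [[0, 0, 45], 0, -1]
    - [[0, 0, 70], 0, -1]
    - [[0, 0, 85], 0, -1]

```text
t: 4.03
ee_pos: [0.5742, -0.2338, 0.22]
ee_rot: [179.9, 0.0, 77.5]
force: [0.5, -0.5, -2.0]
finger_gap: 0.0086
grasp_force: 58.6
```

Call:
step_arm:
  motion:
    - [[0, 0, 8], 0, -1]
    - [[-2, 10, 8], 0, -1]
    - [[-6, 30, 8], 1, -1]
    - [[-12, 55, 8], 2, -1]
    - [[-18, 82, 8], 3, -1]

```text
t: 4.45
ee_pos: [0.5544, -0.1502, 0.2236]
ee_rot: [-179.9, -0.0, 80.5]
force: [1.6, 0.4, -2.3]
finger_gap: 0.0087
grasp_force: 58.6
```

Call:
step_arm:
  motion:
    - [[-6, 28, 0], 1, -1]
    - [[-12, 56, 0], 2, -1]
    - [[-18, 84, 0], 3, -1]
    - [[-24, 112, 0], 4, -1]
    - [[-30, 140, 0], 5, -1]

```text
t: 4.87
ee_pos: [0.5239, -0.0095, 0.2239]
ee_rot: [-179.9, -0.0, 85.6]
force: [0.3, 0.9, -2.8]
finger_gap: 0.0087
grasp_force: 58.6
```

Call:
step_arm:
  motion:
    - [[-6, 28, 0], 1, -1]
    - [[-12, 56, 0], 2, -1]
    - [[-18, 84, 0], 2.3, -1]
    - [[-24, 112, 0], 2.3, -1]
    - [[-30, 140, 0], 2.3, -1]

```text
t: 5.28
ee_pos: [0.4938, 0.1301, 0.224]
ee_rot: [-179.9, 0.0, 87.8]
force: [0.5, -0.2, -3.1]
finger_gap: 0.0086
grasp_force: 58.6
```

Call:
step_arm:
  motion:
    - [[-7, 28, 0], 0, -1]
    - [[-12, 52, 0], 0, -1]
    - [[-16, 70, 0], 0, -1]
    - [[-18, 80, 0], 0, -1]
    - [[-18, 83, 0], 0, -1]

```text
t: 5.7
ee_pos: [0.4762, 0.2129, 0.2243]
ee_rot: [-179.9, 0.0, 88.0]
force: [-0.0, -0.2, -2.6]
finger_gap: 0.0086
grasp_force: 58.6
```

Call:
step_arm:
  motion:
    - [[0, 0, 0], 0, -1]
    - [[0, 0, 0], 0, -1]
    - [[0, 0, 0], 0, -1]

```text
t: 5.95
ee_pos: [0.4779, 0.2105, 0.2251]
ee_rot: [-180.0, 0.0, 87.8]
force: [-0.4, 0.6, -2.8]
finger_gap: 0.0084
grasp_force: 58.6
```

```bash
python3 - <<'E'
from h import *
snap('side','s2')
print(env.get_obs())
s=cv2.imread('pics/s2.png')
z=lambda im,x,y,w,h,k:cv2.resize(im[y:y+h,x:x+w],None,fx=k,fy=k,interpolation=cv2.INTER_CUBIC)
cv2.imwrite('pics/c4.png',z(s,210,130,200,150,4))
E
```

```text
{'t': 6.0, 'q': array([ 1.57542656e+01,  1.65705237e+01, -9.84591421e+00,  6.35939152e+01,
       -1.51917958e-02,  1.07999010e+02]), 'qvel': array([ 0.04669274,  0.06275031,  0.16714474, -0.08596744,  0.11773845,
        0.08774312]), 'effort': array([ 3.77432937e-01, -5.48156190e+01,  3.39817607e+01, -4.25092454e-03,
        1.49908767e-03, -7.13964662e-03]), 'ee_pos': array([0.47796691, 0.21049514, 0.22520135]), 'ee_rot': array([-1.79994848e+02,  1.76474598e-02,  8.77552577e+01]), 'force': array([-0.80821966,  0.6807    , -1.95750785]), 'moment': array([0.03499041, 0.01688342, 0.05690037]), 'grasp_force': 58.58170657418668, 'finger_gap': 0.008624245935718203}
```

View pics/c4.png

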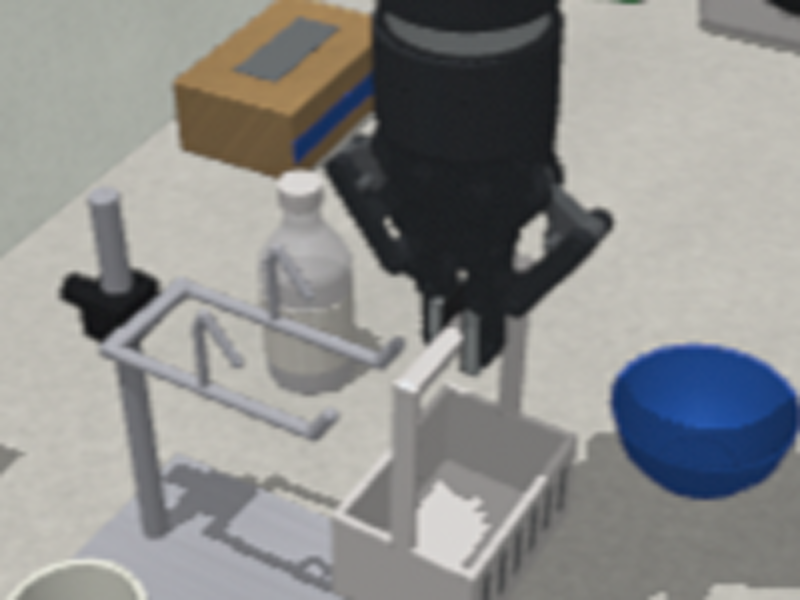

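The crop shows the basket held level in front of the hook: near bar end at (400,385), near prong bend at (315,432), far bend at (380,358). I'll fit the stand pose and check the projection of the held bar.

```bash
python3 - <<'E'
from h import *
from scipy.optimize import least_squares
s=lambda x,y:(215+x/4,165+y/4)
T=[((243.6,157.4),(115,60,10)),((284,158.6),(115,-60,10)),((241.6,209),(-45,60,10)),((282.4,210),(-45,-60,10))]
c=lambda x,y:(210+x/4,130+y/4)
S=[(s(378,413),(-45,-60,10)),(s(262,553),(-45,60,10)),(c(183,290),(67,-30,'p')),(c(113,348),(67,30,'p')),(c(380,358),(-56,-30,'p')),(c(313,432),(-56,30,'p')),(c(84*1+0,0),None)][:-1]
def W(p,L):
    x,y,a,h=p;P=np.array([[q[0],q[1],h*1000-4 if q[2]=='p' else q[2]] for q in L],float)/1000
    R=np.array([[np.cos(a),-np.sin(a)],[np.sin(a),np.cos(a)]]);P[:,:2]=P[:,:2]@R.T+[x,y];return P
def f(p):
    return np.r_[(proj('top',W(p,[q for _,q in T]))-[u for u,_ in T]).ravel(),(proj('side',W(p,[q for _,q in S]))-[u for u,_ in S]).ravel()]
r=least_squares(f,[.593,.208,-.04,.183])
print(r.x,np.degrees(r.x[2]),r.fun.round(1))
print('bar near end top expected px crop',[(proj('side',(.478+.0525*.038+d,.2105+.0525,.2475))-[210,130])*4 for d in(-.006,.006)])
E
```

```text
[ 0.59306987  0.20876721 -0.04563506  0.18184439] -2.614696198703021 [ 0.8  0.1 -0.7 -0.2 -0.2  0.1 -1.2  0.1  0.2 -1.6 -0.2  0.1  0.  -1.
 -0.6  0.2  0.4  0.7  0.5  0.1]
bar near end top expected px crop [array([[412.68201181, 390.13884183]]), array([[387.64120858, 381.52010597]])]
```

Call:
step_arm:
  motion:
    - [[0, 3, 0], -0.4, -1]
    - [[8, 3, 0], -0.4, -1]
    - [[22, 2, 0], -0.4, -1]
    - [[38, 2, 0], -0.4, -1]
    - [[54, 1, 0], -0.4, -1]

```text
t: 6.42
ee_pos: [0.5331, 0.2124, 0.2255]
ee_rot: [180.0, -0.0, 87.4]
force: [0.4, -0.4, -3.2]
finger_gap: 0.0087
grasp_force: 58.6
```

Call:
step_arm:
  motion:
    - [[12, -1, 0], 0, -1]
    - [[21, -1, 0], 0, -1]
    - [[25, -1, 0], 0, -1]
    - [[25, -1, -5], 0, -1]
    - [[25, -1, -12], 0, -1]

```text
t: 6.83
ee_pos: [0.557, 0.2114, 0.2131]
ee_rot: [180.0, -0.0, 87.4]
force: [0.0, -0.2, -2.2]
finger_gap: 0.0089
grasp_force: 58.6
```

Call:
step_arm:
  motion:
    - [[0, 0, -8], 0, -1]
    - [[0, 0, -16], 0, -1]
    - [[0, 0, -23], 0, -1]
    - [[0, 0, -28], 0, -1]
    - [[0, 0, -28], 0, -1]

```text
t: 7.25
ee_pos: [0.5558, 0.2113, 0.1839]
ee_rot: [-179.9, 0.0, 87.4]
force: [-0.5, 0.4, -3.1]
finger_gap: 0.0087
grasp_force: 58.6
```

Call:
step_arm:
  motion:
    - [[0, 0, -3], 0, -1]
    - [[0, 0, -6], 0, -1]
    - [[0, 0, -8], 0, -1]
    - [[0, 0, -10], 0, -1]
    - [[0, 0, -10], 0, -1]

```text
t: 7.67
ee_pos: [0.5566, 0.2115, 0.175]
ee_rot: [-180.0, 0.0, 87.4]
force: [-0.9, 0.3, -4.0]
finger_gap: 0.0085
grasp_force: 58.6
```

```bash
python3 - <<'E'
from h import *
snap('side','s3')
s=cv2.imread('pics/s3.png')
cv2.imwrite('pics/c5.png',cv2.resize(s[150:270,220:340],None,fx=5,fy=5,interpolation=cv2.INTER_CUBIC))
E
```

```text
(no output)
```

View pics/c5.png

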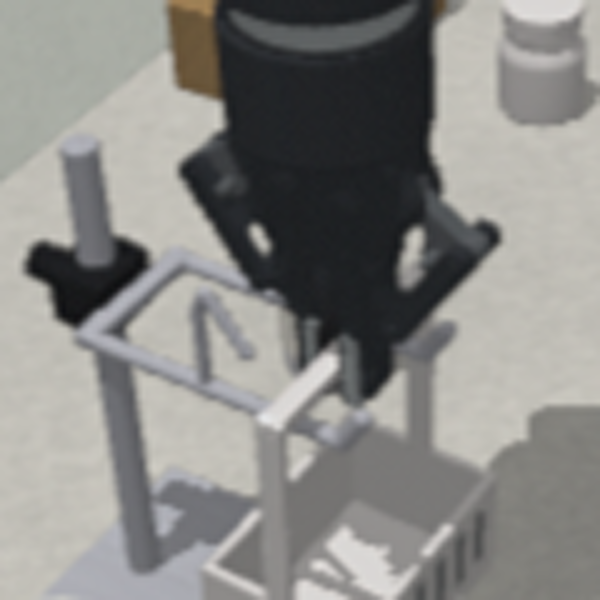

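The bar sits above both prongs, between the upturned tips (345,430), (430,340) and the keeper end (250,355). I'll lower gently until contact.

Call:
step_arm:
  motion:
    - [[0, 0, -1], 0, -1]
    - [[0, 0, -2], 0, -1]
    - [[0, 0, -3], 0, -1]
    - [[0, 0, -4], 0, -1]
    - [[0, 0, -4], 0, -1]

```text
t: 8.13
ee_pos: [0.5566, 0.2115, 0.1711]
ee_rot: [-180.0, 0.0, 87.4]
force: [0.2, -0.6, -3.0]
finger_gap: 0.0088
grasp_force: 58.6
```

Call:
step_arm:
  motion:
    - [[0, 0, -0.5], 0, -1]
    - [[0, 0, -1], 0, -1]
    - [[0, 0, -1.5], 0, -1]
    - [[0, 0, -1.5], 0, -1]

```text
t: 8.47
ee_pos: [0.5567, 0.2114, 0.1697]
ee_rot: [-180.0, 0.0, 87.4]
force: [0.2, -0.4, -3.9]
finger_gap: 0.0088
grasp_force: 58.6
```

Call:
step_arm:
  motion:
    - [[0, 0, -0.5], 0, -1]
    - [[0, 0, -1], 0, -1]
    - [[0, 0, -1.5], 0, -1]
    - [[0, 0, -1.5], 0, -1]

```text
t: 8.8
ee_pos: [0.5567, 0.2114, 0.1682]
ee_rot: [-180.0, 0.0, 87.4]
force: [0.5, -0.1, -3.2]
finger_gap: 0.0087
grasp_force: 58.6
```

Call:
step_arm:
  motion:
    - [[0, 0, -0.5], 0, -1]
    - [[0, 0, -1], 0, -1]
    - [[0, 0, -1], 0, -1]
    - [[0, 0, -1], 0, -1]

```text
t: 9.13
ee_pos: [0.5567, 0.2115, 0.1673]
ee_rot: [-180.0, -0.0, 87.4]
force: [0.3, 0.5, -2.9]
finger_gap: 0.0084
grasp_force: 58.6
```

Call:
step_arm:
  motion:
    - [[0, 0, -0.5], 0, -1]
    - [[0, 0, -1], 0, -1]
    - [[0, 0, -1], 0, -1]
    - [[0, 0, -1], 0, -1]

```text
t: 9.47
ee_pos: [0.5567, 0.2115, 0.1663]
ee_rot: [-180.0, -0.0, 87.4]
force: [-0.6, -0.5, -2.5]
finger_gap: 0.0082
grasp_force: 58.6
```

Call:
step_arm:
  motion:
    - [[0, 0, -0.5], 0, -1]
    - [[0, 0, -1], 0, -1]
    - [[0, 0, -1], 0, -1]
    - [[0, 0, -1], 0, -1]

```text
t: 9.8
ee_pos: [0.5568, 0.2115, 0.1658]
ee_rot: [180.0, -0.0, 87.4]
force: [-2.2, -0.4, 4.9]
finger_gap: 0.0088
grasp_force: 59.5
```

Call:
step_arm:
  motion:
    - [[0, 0, 1], 0, -1]
    - [[4, 0, 1], 0, -1]
    - [[9, 0, 1], 0, -1]
    - [[14, -1, 1], 0, -1]
    - [[18, -1, 1], 0, -1]

```text
t: 10.22
ee_pos: [0.5755, 0.2103, 0.166]
ee_rot: [-180.0, 0.0, 87.4]
force: [-1.3, -0.4, -2.1]
finger_gap: 0.0086
grasp_force: 58.7
```

Call:
step_arm:
  motion:
    - [[3, 0, 0], 0, -1]
    - [[6, 0, 0], 0, -1]
    - [[9, 0, 0], 0, -1]
    - [[11, -0.5, 0], 0, -1]
    - [[11, -0.5, 0], 0, -1]

```text
t: 10.63
ee_pos: [0.5862, 0.2099, 0.1662]
ee_rot: [180.0, 0.0, 87.4]
force: [-0.7, -0.2, -3.1]
finger_gap: 0.0084
grasp_force: 58.6
```

Call:
step_arm:
  motion:
    - [[1, 0, 0], 0, -1]
    - [[2, 0, 0], 0, -1]
    - [[3, 0, 0], 0, -1]
    - [[3, 0, 0], 0, -1]

```text
t: 10.97
ee_pos: [0.5889, 0.21, 0.1663]
ee_rot: [180.0, -0.0, 87.4]
force: [0.2, -1.1, -2.9]
finger_gap: 0.0089
grasp_force: 58.6
```

Call:
step_arm:
  motion:
    - [[0.5, 0, 0], 0, -1]
    - [[1, 0, 0], 0, -1]
    - [[1.5, 0, 0], 0, -1]
    - [[1.5, 0, 0], 0, -1]

```text
t: 11.3
ee_pos: [0.5903, 0.21, 0.1663]
ee_rot: [180.0, -0.0, 87.4]
force: [-0.4, 0.1, -3.6]
finger_gap: 0.0086
grasp_force: 58.6
```

Call:
step_arm:
  motion:
    - [[0.5, 0, 0], 0, -1]
    - [[1, 0, 0], 0, -1]
    - [[1.5, 0, 0], 0, -1]
    - [[1.5, 0, 0], 0, -1]

```text
t: 11.63
ee_pos: [0.5918, 0.21, 0.1663]
ee_rot: [180.0, -0.0, 87.4]
force: [0.2, -0.3, -2.4]
finger_gap: 0.0084
grasp_force: 58.6
```

Call:
step_arm:
  motion:
    - [[0.5, 0, 0], 0, -1]
    - [[1, 0, 0], 0, -1]
    - [[1, 0, 0], 0, -1]
    - [[1, 0, 0], 0, -1]

```text
t: 11.97
ee_pos: [0.5927, 0.21, 0.1663]
ee_rot: [-180.0, 0.0, 87.4]
force: [-0.6, -0.2, -2.6]
finger_gap: 0.0088
grasp_force: 58.6
```

Call:
step_arm:
  motion:
    - [[0.5, 0, 0], 0, -1]
    - [[1, 0, 0], 0, -1]
    - [[1, 0, 0], 0, -1]
    - [[1, 0, 0], 0, -1]

```text
t: 12.3
ee_pos: [0.5938, 0.21, 0.1663]
ee_rot: [180.0, -0.0, 87.4]
force: [0.4, -0.1, -2.5]
finger_gap: 0.0087
grasp_force: 58.6
```

Call:
step_arm:
  motion:
    - [[0.5, 0, 0], 0, -1]
    - [[1, 0, 0], 0, -1]
    - [[1, 0, 0], 0, -1]
    - [[1, 0, 0], 0, -1]

```text
t: 12.63
ee_pos: [0.5947, 0.2099, 0.1663]
ee_rot: [-180.0, 0.0, 87.4]
force: [0.0, -0.4, -3.2]
finger_gap: 0.0087
grasp_force: 58.6
```

Call:
step_arm:
  motion:
    - [[0.5, 0, 0], 0, -1]
    - [[1, 0, 0], 0, -1]
    - [[1, 0, 0], 0, -1]
    - [[1, 0, 0], 0, -1]

```text
t: 12.97
ee_pos: [0.5958, 0.21, 0.1663]
ee_rot: [180.0, 0.0, 87.4]
force: [-0.8, 0.2, -2.4]
finger_gap: 0.009
grasp_force: 58.6
```

Call:
step_arm:
  motion:
    - [[0.5, 0, 0], 0, -1]
    - [[1, 0, 0], 0, -1]
    - [[1, 0, 0], 0, -1]
    - [[1, 0, 0], 0, -1]

```text
t: 13.3
ee_pos: [0.5963, 0.21, 0.1662]
ee_rot: [-180.0, 0.0, 87.4]
force: [-2.9, 0.2, -1.5]
finger_gap: 0.0087
grasp_force: 58.8
```

Call:
step_arm:
  motion:
    - [[0.5, 0, 0], 0, -1]
    - [[0.5, 0, 0], 0, -1]
    - [[0.5, 0, 0], 0, -1]

```text
t: 13.55
ee_pos: [0.5963, 0.21, 0.1662]
ee_rot: [-179.9, 0.0, 87.4]
force: [-5.1, -1.0, 0.3]
finger_gap: 0.0088
grasp_force: 59.0
```

```bash
python3 - <<'E'
from h import *
o=env.get_obs();print(o['force'],o['moment'],o['ee_pos'],o['ee_rot'])
snap('side','s4')
s=cv2.imread('pics/s4.png')
cv2.imwrite('pics/c6.png',cv2.resize(s[150:290,210:330],None,fx=4.2,fy=4.2,interpolation=cv2.INTER_CUBIC))
E
```

```text
[-5.13275158 -1.01555774  0.29960095] [0.01464375 1.09918301 0.02698941] [0.59633198 0.20997458 0.16618271] [-1.79904335e+02  1.13910271e-02  8.74429291e+01]
```

View pics/c6.png

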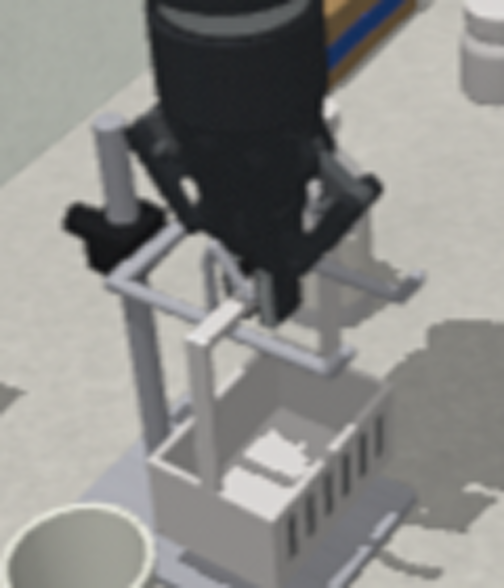

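The bar is back at the keeper uprights (bar near end (200,335), keeper at (212,270)), with the basket level and clear of the cup. The force of about 5 N with almost no yaw moment means both stops are touching. I'll set it down on the prongs, then release.

Call:
step_arm:
  motion:
    - [[0, 0, -0.5], 0, -1]
    - [[0, 0, -0.8], 0, -1]
    - [[0, 0, -0.8], 0, -1]
    - [[0, 0, -0.8], 0, -1]

```text
t: 13.93
ee_pos: [0.5964, 0.21, 0.1659]
ee_rot: [-179.9, 0.0, 87.4]
force: [-7.4, -0.2, 4.3]
finger_gap: 0.0089
grasp_force: 59.4
```

Call:
step_arm:
  motion:
    - [[-0.4, 0, 0.2], 0, -1]
    - [[-0.4, 0, 0.2], 0, -0.75]
    - [[-0.4, 0, 0.2], 0, -0.7]
    - [[-0.4, 0, 0.2], 0, -0.6]
    - [[-0.4, 0, 0.2], 0, -0.55]

```text
t: 14.35
ee_pos: [0.5975, 0.21, 0.166]
ee_rot: [179.9, -0.0, 87.4]
force: [0.1, -0.0, -0.3]
finger_gap: 0.0192
grasp_force: 0.0
```

Call:
step_arm:
  motion:
    - [[0, 0, 0], 0, -0.5]
    - [[0, 0, 0], 0, -0.5]
    - [[0, 0, 0], 0, -0.5]

```text
t: 14.6
ee_pos: [0.597, 0.21, 0.1657]
ee_rot: [180.0, -0.0, 87.4]
force: [-0.0, 0.6, 0.5]
finger_gap: 0.0211
grasp_force: 0.0
```

Call:
step_arm:
  motion:
    - [[0, 0, 2], 0, -0.5]
    - [[0, 0, 6], 0, -0.5]
    - [[0, 0, 12], 0, -0.5]
    - [[0, 0, 20], 0, -0.5]
    - [[0, 0, 30], 0, -0.5]

```text
t: 15.02
ee_pos: [0.5967, 0.21, 0.1965]
ee_rot: [-180.0, 0.0, 87.4]
force: [0.3, 0.2, -0.4]
finger_gap: 0.0207
grasp_force: 0.0
```

Call:
step_arm:
  motion:
    - [[0, 0, 15], 0, -0.5]
    - [[0, 0, 35], 0, -0.5]
    - [[0, 0, 60], 0, -0.5]
    - [[0, 0, 85], 0, -0.5]
    - [[0, 0, 110], 0, -0.5]

```text
t: 15.43
ee_pos: [0.5967, 0.21, 0.3081]
ee_rot: [179.9, -0.0, 87.4]
force: [0.5, 0.7, 0.6]
finger_gap: 0.021
grasp_force: 0.0
```

Call:
step_arm:
  motion:
    - [[-20, -10, 0], 0, -0.5]
    - [[-50, -30, 0], 0, -0.5]
    - [[-80, -50, 0], 0, -0.5]
    - [[-110, -70, 0], 0, -0.5]
    - [[-120, -80, 0], 0, -0.5]

```text
t: 15.85
ee_pos: [0.4733, 0.1287, 0.3071]
ee_rot: [-180.0, 0.0, 87.4]
force: [0.6, 0.2, -0.3]
finger_gap: 0.0212
grasp_force: 0.0
```

```bash
python3 - <<'E'
from h import *
snap('side','s5')
s=cv2.imread('pics/s5.png')
cv2.imwrite('pics/c7.png',cv2.resize(s[165:305,205:335],None,fx=4.2,fy=4.2,interpolation=cv2.INTER_CUBIC))
E
```

```text
(no output)
```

View pics/c7.png

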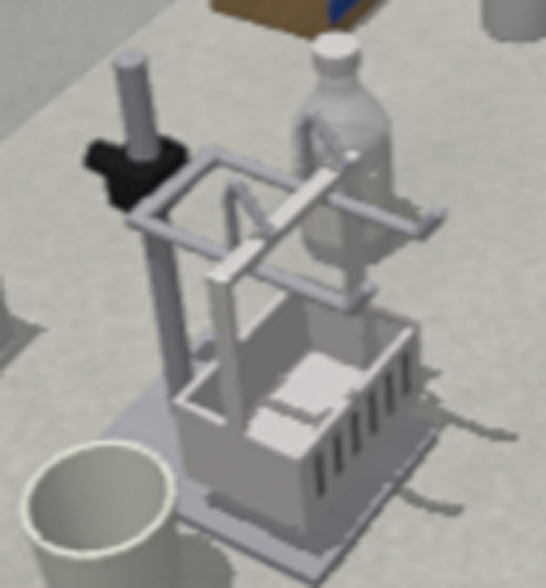

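The basket hangs with its bar across both prongs under the keepers. I'll check numerically that it hasn't slid since it touched the stop, and that it is still.

Call:
step_arm:
  motion:
    - [[0, 0, 0], 0, -0.5]
    - [[0, 0, 0], 0, -0.5]
    - [[0, 0, 0], 0, -0.5]
    - [[0, 0, 0], 0, -0.5]
    - [[0, 0, 0], 0, -0.5]

```text
t: 16.32
ee_pos: [0.4773, 0.1304, 0.3054]
ee_rot: [-180.0, 0.0, 87.5]
force: [0.5, 0.4, 0.2]
finger_gap: 0.0218
grasp_force: 0.0
```

```bash
python3 - <<'E'
from h import *
snap('side','s6')
g=lambda n:cv2.imread(f'pics/{n}.png',0).astype(np.float32)
a,b,c=g('s4'),g('s5'),g('s6')
print('still diff s5-s6',np.abs(b-c)[165:305,205:335].max())
for nm,(x,y,w,h) in dict(nearbar=(252,222,14,20),bodycorner=(243,250,30,35),front=(275,245,30,40)).items():
    best=None
    t=cv2.resize(a[y:y+h,x:x+w],None,fx=8,fy=8,interpolation=cv2.INTER_CUBIC)
    S=cv2.resize(c[y-5:y+h+5,x-5:x+w+5],None,fx=8,fy=8,interpolation=cv2.INTER_CUBIC)
    m=cv2.matchTemplate(S,t,cv2.TM_CCOEFF_NORMED);_,v,_,p=cv2.minMaxLoc(m);print(nm,v,(np.array(p)-40)/8)
p=proj('side',[(.5963,.21,.15),(.5973,.21,.15),(.5963,.21,.151)]);print('px per mm x,z',p[1]-p[0],p[2]-p[0])
E
```

```text
still diff s5-s6 4.0
nearbar 0.986213207244873 [0.125 0.125]
bodycorner 0.9484747052192688 [1.    0.875]
front 0.8569717407226562 [1.125 0.   ]
px per mm x,z [-0.41433023 -0.14995833] [-0.03539626 -0.36672945]
```

```bash
python3 -c "
from plant import env
print(env.job_done())"
```

```text
the job is handed in; nothing more can be done
None
```

I handed the job in at about 16 s of robot time: the basket hangs still and free by its bar on both prongs, back against the stop and under the keepers. The bottle, jar, bowl and cup were not touched, and I judged level by eye from the last picture.

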